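# Put the blue plate in the plate rack

## Robot

A 7-joint arm with a two-finger parallel gripper is mounted at the origin on a cart in front of the work surface, level with it; the furniture and walls round the work are solid. World frame = base frame: x ahead of the robot, y to its left, z up, the work surface at z = 0. Lengths are in m, angles in rad, forces in N, time in s.
With the tool pointing down it reaches from about 0.4 to 0.875 m from the base axis. Payload 19.3 kg.
Tool frame: the origin (TCP) lies between the finger pads; the fingertips stand ahead of it and the grasp point (between the pads) lies 8 mm behind it (bot.tip_extent is the x of the fingertips in the tool frame, in m); x points along the fingers, y is the direction in which the jaws open and shut, and the axes are right-handed (so a half turn about x gives the same grasp; the last joint's range is limited). The gripper opens to 85 mm and grips with 20 to 120 N. Pads are 22 mm wide; open, the fingers measure 114 mm over their backs; the gripper's body (76 mm by 85 mm) begins 54 mm behind the grasp point. The pads swing forward as they close: fully open they stand 13 mm farther back than shut.
Start: joints at [-1.407, 0.521, -0.036, 1.599, 0.021, 1.021, -0.113], TCP at [0.145, 0.608, 0.242] pointing down, gripper open.
Joint ranges: [-2.91, 2.91], [-0.3, 2.13], [-1.5, 1.42], [0.17, 2.43], [-1.26, 4.41], [0.16, 1.93], [-2.52, 2.52]. Speed limits (rad/s): [1.89, 1.89, 2.39, 2.39, 3.01, 3.01, 3.01].

## Interface

Orientations are given as [roll, pitch, yaw] about the fixed x, y, z axes, in that order (R = Rz(yaw) Ry(pitch) Rx(roll)).
In Python, from workcell import observe, grab_frame, camera_info, bot, nets gives the robot as it stands.
- The arm moves only by the tool jog_arm, never from a script. Its argument "commands" is a list of rows, each a list of 6 numbers: the shift along the tool's x, y, z in mm, then the turn, a rotation vector about the tool's x, y, z in rad. A call has 1 to 20 rows; each row shifts and turns the pose as measured when the row begins, along the tool's axes as they then stand; what a row does not reach is not made up. A row lasts 1/10 s, in which the tool goes at most 50 mm and 8.59 degrees, less where a joint would pass 70% of its speed; a pose out of reach is approached as far as the arm can. A call is refused whole if a number of a shift passes 50 or a number of a turn 0.15, either way. A call with a gripper value outside its range is refused whole. "gripper" is the closure in counts, from 0 (fully open) to 255 (shut), set as the call begins (left out, the last holds). The fingers move at their own pace and stop on an object; "newtons" is the grip in N (left out, the last holds). Time passes only in rows, so rows that do not move let the fingers close. It gives the time, the measured TCP pose, the force and the opening at its end, in the units of the state.
- observe(): the state, without advancing time (a new reading comes with each control period).
- grab_frame(name): name is "side" or "top" or "wrist"; returns the picture (400x640x3 uint8, red, green, blue); there is no depth.
- camera_info(name): a dict with "fov_y" (degrees; the focal length in pixels is half the picture's height over the tangent of half this angle, whatever the lens; pixels are square), "cx", "cy" (the principal point, pixels), "R" (3x3) and "t" (3): a world point X has camera coordinates R X + t; the wrist camera has in their place "tool_from_camera" (4x4, takes a point from camera to tool coordinates, whose origin is the TCP and whose axes are the tool frame's). Camera axes: x right, y down, z forward; pixel columns grow to the right and rows downward; lengths in m; the calibration is good to about 2 mm. A picture is of the moment at which its call begins: read the wrist's pose just before it. camera_info takes no time and is no camera call.
- bot.job_done(): hands the job in, once; it reports no verdict.
Trained networks look in the newest picture that a camera, given by its name, has taken for a name from the list of things; names that differ only in an ending like _2 or _b are one class to them, and where a whole thing is asked for, a point or a joint stands for the part that bears it (a point fixed in the world has none). Each returns a list of dicts, best first, with "p" (0 to 1); they miss things now and then, are a little off and sometimes report something else, mostly with a low value. They report only what shows in the picture. A call takes as long as a camera call. They do not tell look-alikes from the thing itself.
- nets.find_in(camera, name): "rect" ([left, top, right, bottom] in pixels, round what is visible of it).
- nets.silhouettes(camera, name): "mask" (400x640 bool, what is visible of it) and "rect" ([left, top, right, bottom] in pixels, round what is visible of it).
- nets.pinpoint(camera, name): "location" ([column, row] in pixels: a listed point, or the origin of a listed thing).
The state is a dict: "clock": time; "qpos": joint angles; "qd": joint speeds; "joint_efforts": joint torques, N m; "position": TCP position; "tool_rot": TCP orientation; "force": force on the tool from outside, world axes, zero at the start; "moment": the same for the moment, N m; "grip_width": finger opening in m.
Only numpy, scipy, OpenCV 4.12 (cv2) and the standard library are available. Lean on these libraries where they do the work, as an engineer would, in place of code of your own. Each camera call takes 0.05 s, during which the arm holds its last target.

## Task

Two small plates have dried on edge in the two draining blocks. Take the blue one and stand it upright in the free gap of the wooden plate rack, beside the white plate: lower it between the tines until it rests on the rack's rails, and only then let go. Leave the terracotta plate and the white plate standing where they are.

Things in the scene. Friction and masses are not known exactly. Their poses are not given: they have to be found in the camera images.
- blue_plate: Blue round plate, white ring on its front, 120 mm diameter, 10 mm thick, 0.13 to 0.24 kg, standing on edge in a draining block, leaning up to 7 degrees. Origin: its centre, 77.5 mm above the worktop, 60 mm below the rim's top; y: its axis (across the thickness, level); x, z in its plane. Pinch the top of the rim across the thickness; lift straight up 40 mm or more to clear the block.
- terracotta_plate: Terracotta plate of the same shape and size in the other draining block; origin at its centre, y its axis. Leave it alone. The two blocks are fixed light wood, 104 x 62 mm, 46 mm high, with a slot 14 mm wide and 32 mm deep; either plate may be in the left or the right block.
- white_plate: White plate of the same shape and size, already standing in the other gap of the rack, its centre 80 mm from the free gap's; origin at its centre, y its axis. Leave it alone. A cross bar, 49 mm high, fills the space between the rack's two gaps.
- free_gap (a point): Where a plate's centre rests in the free gap, 74.5 mm above the worktop. y: along the fixed rack, away from the white plate (the plate's axis goes along it, either way round); z up. Two rails along y, tops at 20 mm, 50 mm between them: the rim sinks in and cannot roll. Four tapered tines to 85 mm high, centres 70 mm apart in x, 40 mm in y; gap 24 mm wide at the foot, 32 mm at the top.
Mind the look-alikes: they are no part of the job. Several things have the shape of the blue_plate; the one meant has the colours described above.

How it is judged:
By the outcome, as a careful person would: the job done as asked, in the order asked, and still so for the second after the job is handed in, with the robot touching nothing.
It also fails if it takes over 30 s, if anything falls off the work surface, if the arm or the gripper's body presses on something with over 40 N, if the wrist force passes 120 N, or if a joint passes its speed limit or range.

## Working session

There is one attempt and no reset: what is moved stays moved. The work goes in short steps, Python scripts to look and compute and a tool call to move; the robot and the scene stay as the last step left them, time stands still between calls to the robot, and variables do not carry over. Pictures are saved under pics/ and viewed, and the job is handed in when it is done.

Besides the shell and the picture viewer there is one more tool, called after "Request:" by a JSON object that holds its "name" and its "arguments", one argument or row to a line. jog_arm: Moves the arm, as the interface text tells. Its arguments: {"type":"object","properties":{"commands":{"type":"array","items":{"type":"array","items":{"type":"number"}}},"gripper":{"type":"number"},"newtons":{"type":"number"}},"required":["commands"]}

```bash
ls; mkdir -p pics; python3 - <<'E'
from workcell import observe, grab_frame, camera_info, bot, nets
import cv2
s=observe();print({k:s[k] for k in('clock','position','tool_rot','grip_width')},bot.tip_extent)
for n in('side','top','wrist'):
    im=grab_frame(n);cv2.imwrite(f'pics/{n}0.png',im[:,:,::-1]);print(n,camera_info(n))
    if n!='wrist':
        for o in('blue_plate','white_plate','free_gap'):
            print(n,o,[(round(d['p'],2),[round(float(v)) for v in d['location']]) for d in nets.pinpoint(n,o)])
E
```

```text
pics
{'clock': 0.0, 'position': array([0.14475869, 0.60769331, 0.24173913]), 'tool_rot': array([-1.50547864,  1.56971688, -1.7393101 ]), 'grip_width': 0.08544922673285608} 0.011
side {'fov_y': 45.16749749722825, 'cx': 315.62562655484686, 'cy': 195.56624586318492, 'R': array([[-0.9146034 , -0.40361936,  0.0243317 ],
       [-0.18786907,  0.37088548, -0.90947742],
       [ 0.35805842, -0.83638231, -0.41504072]]), 't': array([0.49977421, 0.14592592, 1.43002911])}
side blue_plate [(0.94, [250, 264]), (0.63, [279, 237])]
side white_plate [(0.97, [351, 171]), (0.33, [354, 180])]
side free_gap [(0.76, [354, 181])]
top {'fov_y': 43.57793954624552, 'cx': 319.51655448335293, 'cy': 201.53493691974694, 'R': array([[ 0.01666179, -0.99977452, -0.01316413],
       [-0.99388703, -0.0151237 , -0.10936104],
       [ 0.10913729,  0.0149058 , -0.99391492]]), 't': array([0.12051752, 0.5059586 , 1.29524037])}
top blue_plate [(0.71, [187, 199]), (0.59, [236, 198])]
top white_plate [(0.75, [453, 206])]
top free_gap [(0.58, [421, 216]), (0.37, [453, 207])]
wrist {'fov_y': 61.5422808895604, 'cx': 321.3109236425769, 'cy': 203.36694580857736, 'tool_from_camera': array([[-1.07478380e-04, -3.07002648e-01,  9.51708654e-01,
        -1.31956327e-01],
       [ 9.99999992e-01,  3.67411883e-05,  1.24784009e-04,
         6.08449531e-04],
       [-7.32759281e-05,  9.51708660e-01,  3.07002642e-01,
        -7.90007229e-02],
       [ 0.00000000e+00,  0.00000000e+00,  0.00000000e+00,
         1.00000000e+00]])}
```

View pics/side0.png

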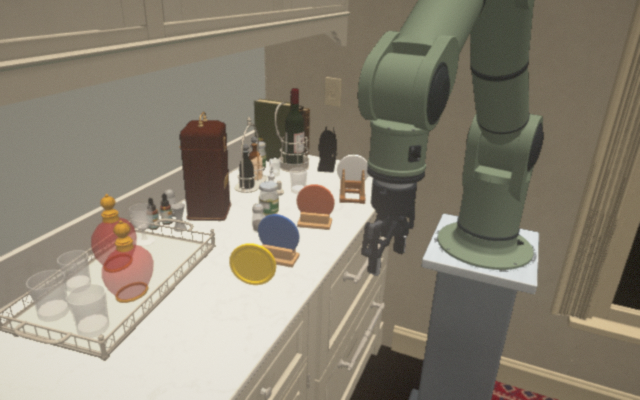

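View pics/top0.png

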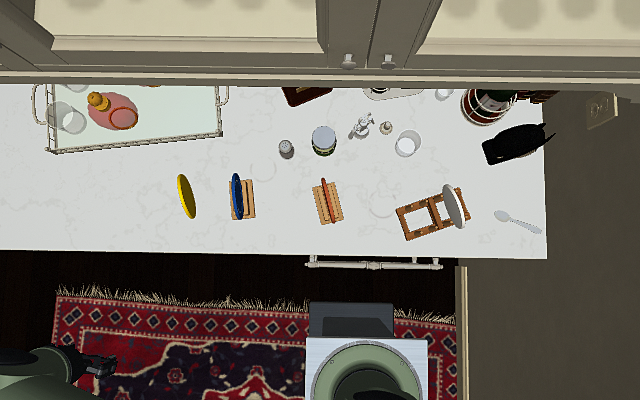

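View pics/wrist0.png

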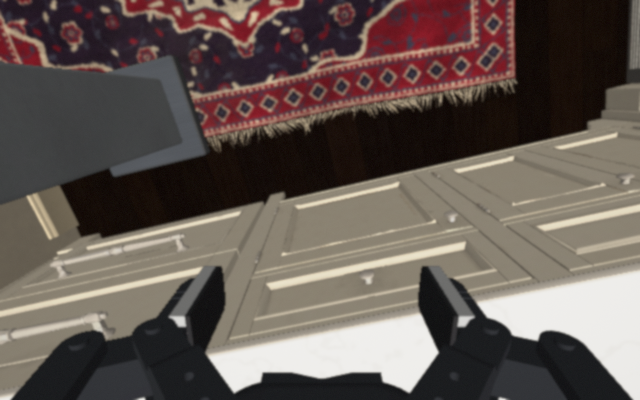

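```bash
cat > h.py <<'E'
import numpy as np,cv2
from workcell import observe, grab_frame, camera_info, bot, nets
from scipy.spatial.transform import Rotation as Ro
def toolT():
    s=observe();T=np.eye(4);T[:3,:3]=Ro.from_euler('xyz',s['tool_rot']).as_matrix();T[:3,3]=s['position'];return T
def cam(n,T=None):
    c=camera_info(n);f=200/np.tan(np.radians(c['fov_y']/2))
    if n=='wrist':
        W=np.linalg.inv((toolT() if T is None else T)@c['tool_from_camera']);R,t=W[:3,:3],W[:3,3]
    else: R,t=np.array(c['R']),np.array(c['t'])
    return f,c['cx'],c['cy'],R,t
def proj(C,X):
    f,cx,cy,R,t=C;p=np.atleast_2d(X)@R.T+t
    return np.c_[cx+f*p[:,0]/p[:,2],cy+f*p[:,1]/p[:,2]]
def back(C,uv,z):
    f,cx,cy,R,t=C;d=R.T@np.array([(uv[0]-cx)/f,(uv[1]-cy)/f,1]);o=-R.T@t
    return o+d*(z-o[2])/d[2]
def disc(x,y,z,yaw,lean,r=.06,h=.005,zmin=None):
    a=np.linspace(0,2*np.pi,72,endpoint=False)
    P=np.vstack([np.c_[r*np.cos(a),0*a+s,r*np.sin(a)] for s in(-h,h)])
    P=P@Ro.from_euler('zx',[yaw,lean]).as_matrix().T if 0 else P@(Ro.from_euler('z',yaw)*Ro.from_euler('x',lean)).as_matrix().T+[x,y,z]
    if zmin is not None:P=P[P[:,2]>zmin]
    return P
def hullmask(C,P,S=4):
    p=proj(C,P);m=np.zeros((400*S,640*S),np.uint8)
    hh=cv2.convexHull((((p+.5)*S-.5)).astype(np.float32)).round().astype(np.int32)
    cv2.fillConvexPoly(m,hh,255);return cv2.resize(m,(640,400),interpolation=cv2.INTER_AREA)/255.
E
python3 - <<'E'
from h import *
C=cam('top');
for n,uv,z in(('yellow',(187,197),.06),('blue',(237,197),.0775),('terra',(327,201),.0775),('white',(453,206),.0745),('gap',(420,216),.0745)):print(n,back(C,uv,z))
for n,(l,t,r,b) in dict(top=(150,150,500,260),side=(220,140,380,300)).items():
    im=cv2.imread(f'pics/{n}0.png')[t:b,l:r];k=4.8 if n=='side' else 2.28
    im=cv2.resize(im,None,fx=k*.78 if n=='side' else k,fy=k*.78 if n=='side' else k,interpolation=cv2.INTER_CUBIC);cv2.imwrite(f'pics/{n}0c.png',im)
E
```

```text
yellow [0.50712259 0.47207694 0.06      ]
blue [0.5070467  0.33890072 0.0775    ]
terra [0.50025843 0.10879478 0.0775    ]
white [ 0.49267311 -0.21161907  0.0745    ]
gap [ 0.46587027 -0.12782361  0.0745    ]
```

View pics/side0c.png

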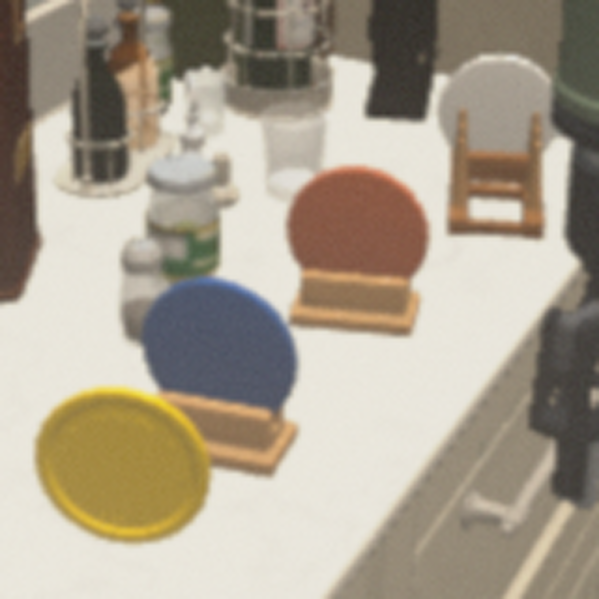

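View pics/top0c.png

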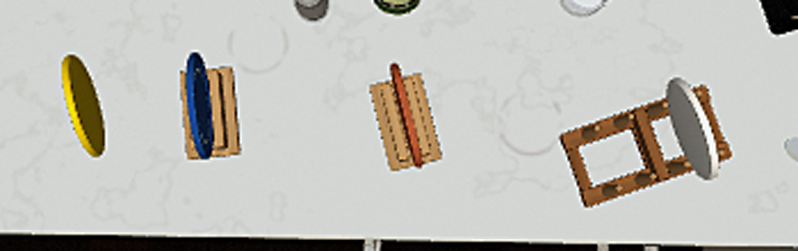

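```bash
cat >> h.py <<'E'
def fit(obs,x0,z=.0775,zmin=None,bounds_lean=.2):
    # obs: list of (cam, mask float, weightmask)
    from scipy.optimize import minimize
    def cost(q):
        P=disc(q[0],q[1],z,q[2],q[3],zmin=zmin);c=0
        for C,m,roi in obs:
            h=hullmask(C,P);c+=(np.abs(h-m)*roi).sum()/(m*roi).sum()
        return c+10*max(0,abs(q[3])-bounds_lean)
    best=None
    for yw in(-.25,0,.25):
      for ln in(-.08,.08):
        S=np.array([[x0[0],x0[1],x0[2]+yw,ln]]*5)+np.vstack([np.zeros(4),np.diag([.01,.01,.15,.08])])
        r=minimize(cost,S[0],method='Nelder-Mead',options=dict(initial_simplex=S,maxiter=250,xatol=1e-4,fatol=1e-4))
        if best is None or r.fun<best.fun:best=r
    return best.x,best.fun
def hue(im,name):
    h=cv2.cvtColor(im,cv2.COLOR_RGB2HSV)
    if name=='blue':return cv2.inRange(h,(105,90,25),(130,255,255))
E
python3 - <<'E'
from h import *
obs=[]
for n in('side','top'):
    im=cv2.imread(f'pics/{n}0.png')[:,:,::-1];b=hue(im,'blue')
    c=(279,237) if n=='side' else (237,197)
    k,l,st,_=cv2.connectedComponentsWithStats(b)
    roi=np.zeros((400,640));roi[c[1]-38:c[1]+38,c[0]-30:c[0]+30]=1
    w=(b>0)*roi;print(n,w.sum(),[ (v.min(),v.max()) for v in np.nonzero(w)])
    if n=='side':roi[248:,:]=0
    obs.append((cam(n),w,roi))
print(fit(obs,(.507,.335,0),zmin=.04))
print(fit(obs[1:],(.507,.335,0),zmin=.04))
E
```

```text
side 30.0 [(np.int64(215), np.int64(224)), (np.int64(269), np.int64(293))]
top 365.0 [(np.int64(173), np.int64(219)), (np.int64(232), np.int64(242))]
(array([ 0.638979  ,  0.40425171, -1.41483532,  0.01606333]), np.float64(2.0))
(array([0.50964464, 0.33734606, 0.12163598, 0.03177165]), np.float64(0.15757185065807144))
```

```bash
cat >> h.py <<'E'
def plan(p,yaw_axis):
    """target TCP p, tool x down, tool y along angle yaw_axis (direction of world); picks nearest of half turns"""
    T=toolT();best=None
    for k in(0,np.pi):
        a=yaw_axis+k;y=np.array([np.cos(a),np.sin(a),0]);x=np.array([0,0,-1.])
        R=np.c_[x,y,np.cross(x,y)];rv=(Ro.from_matrix(T[:3,:3].T@R)).as_rotvec()
        if best is None or np.linalg.norm(rv)<np.linalg.norm(best[1]):best=(R,rv)
    R,rv=best;d=T[:3,:3].T@(np.array(p)-T[:3,3])*1000
    print('pos',T[:3,3].round(4),'yax',T[:3,1].round(3),'total shift mm (cur tool axes)',d.round(1),'rv',rv.round(3),'final R y',R[:,1].round(2),'z',R[:,2].round(2))
    # rows: position straight, rotation first rows
    n=int(max(np.ceil(np.linalg.norm(d)/45),np.ceil(np.linalg.norm(rv)/.12),1));q=T[:3,3];Rc=T[:3,:3]
    rows=[]
    for i in range(n):
        dd=(np.array(p)-T[:3,3])/n;rows.append(list((Rc.T@dd*1000).round(1))+list((rv/n).round(3)));Rc=Rc@Ro.from_rotvec(rv/n).as_matrix()
    for r in rows:print([float(v) for v in r])
E
python3 - <<'E'
from h import *
print(toolT().round(3));plan((.50,.335,.30),np.pi/2+.12)
E
```

```text
[[-0.     0.232  0.973  0.145]
 [-0.     0.973 -0.232  0.608]
 [-1.    -0.     0.     0.242]
 [ 0.     0.     0.     1.   ]]
pos [0.1448 0.608  0.2422] yax [ 0.232  0.973 -0.   ] total shift mm (cur tool axes) [ -57.7 -183.2  408.8] rv [-0.354 -0.     0.   ] final R y [-0.12  0.99  0.  ] z [0.99 0.12 0.  ]
[-5.2, -16.7, 37.2, -0.032, -0.0, 0.0]
[-5.2, -17.8, 36.6, -0.032, -0.0, 0.0]
[-5.2, -19.0, 36.0, -0.032, -0.0, 0.0]
[-5.2, -20.2, 35.4, -0.032, -0.0, 0.0]
[-5.2, -21.3, 34.7, -0.032, -0.0, 0.0]
[-5.3, -22.4, 34.0, -0.032, -0.0, 0.0]
[-5.3, -23.5, 33.3, -0.032, -0.0, 0.0]
[-5.3, -24.5, 32.5, -0.032, -0.0, 0.0]
[-5.3, -25.6, 31.7, -0.032, -0.0, 0.0]
[-5.3, -26.6, 30.9, -0.032, -0.0, 0.0]
[-5.3, -27.6, 30.0, -0.032, -0.0, 0.0]
```

Request:
{"name": "jog_arm", "arguments": {
  "commands": [
    [-10,-17,37,-0.035,0,0],
    [-10,-18,37,-0.035,0,0],
    [-10,-19,36,-0.035,0,0],
    [-5,-20,35,-0.035,0,0],
    [-5,-21,35,-0.035,0,0],
    [-5,-22,34,-0.035,0,0],
    [-5,-23,33,-0.035,0,0],
    [-5,-24,33,-0.035,0,0],
    [-5,-25,32,-0.035,0,0],
    [-5,-26,31,-0.035,0,0],
    [0,-26,30,0,0,0],
    [0,0,0,0,0,0]
  ]
}}

```text
clock: 1.65
position: [0.5189, 0.3361, 0.3096]
tool_rot: [-0.081, 1.569, 0.054]
force: [-1.1, -0.5, -0.3]
grip_width: 0.0855
```

```bash
python3 - <<'E'
from h import *
T=toolT();im=grab_frame('wrist');np.savez('w1.npz',T=T,im=im);cv2.imwrite('pics/w1.png',im[:,:,::-1])
print(T.round(3));print(proj(cam('wrist',T),[(.508,.337,.0775),(.508,.337,.1375)]))
E
```

```text
[[ 0.001 -0.135  0.991  0.519]
 [ 0.     0.991  0.135  0.336]
 [-1.    -0.     0.001  0.31 ]
 [ 0.     0.     0.     1.   ]]
[[322.79507309 160.12746362]
 [323.07893495 172.20401318]]
```

View pics/w1.png

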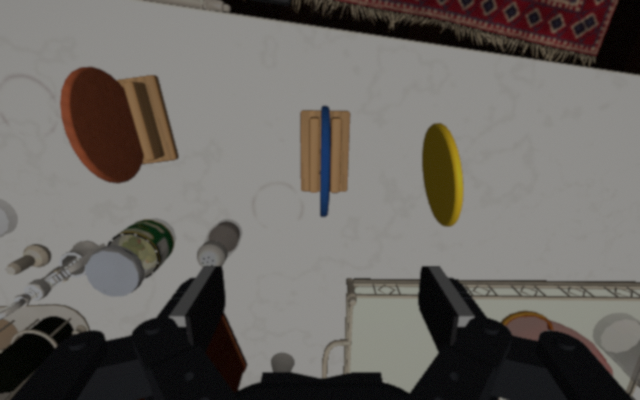

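```bash
python3 - <<'E'
from h import *
d=np.load('w1.npz');im=d['im'];C=cam('wrist',d['T'])
b=hue(im,'blue');roi=np.zeros((400,640));roi[85:235,295:355]=1
w=(b>0)*roi;ys,xs=np.nonzero(w);print(w.sum(),ys.min(),ys.max(),xs.min(),xs.max())
for y in range(106,218,12):print(y,np.nonzero(w[y])[0][[0,-1]],end=' ')
imt=cv2.imread('pics/top0.png')[:,:,::-1];rt=np.zeros((400,640));rt[159:235,210:262]=1
wt=(hue(imt,'blue')>0)*rt
print()
a=fit([(C,w,roi)],(.508,.337,.1),zmin=.04);print(a)
a2=fit([(C,w,roi),(cam('top'),wt,rt)],(.508,.337,.1),zmin=.04);print(a2)
print('tilt axis rim top',a2[0])
v=im.copy()
for q,c in((a[0],(0,255,0)),(a2[0],(255,0,0))):
    p=proj(C,disc(q[0],q[1],.0775,q[2],q[3],zmin=.04))
    cv2.polylines(v,[cv2.convexHull(p.astype(np.float32)).round().astype(int)],1,c)
cv2.imwrite('pics/w1c.png',cv2.resize(v[80:240,250:400],None,fx=3.7,fy=3.7)[:,:,::-1])
vt=imt.copy();p=proj(cam('top'),disc(a2[0][0],a2[0][1],.0775,a2[0][2],a2[0][3],zmin=.04))
E
```

```text
834.0 107 215 321 329Traceback (most recent call last):
  File "<stdin>", line 5, in <module>
IndexError: index 0 is out of bounds for axis 0 with size 0
```

```bash
python3 - <<'E'
from h import *
d=np.load('w1.npz');im=d['im'];C=cam('wrist',d['T'])
b=hue(im,'blue');roi=np.zeros((400,640));roi[85:235,295:355]=1
w=(b>0)*roi
for y in range(108,214,15):print(y,np.nonzero(w[y])[0][[0,-1]],end=' ')
imt=cv2.imread('pics/top0.png')[:,:,::-1];rt=np.zeros((400,640));rt[159:235,210:262]=1
wt=(hue(imt,'blue')>0)*rt
print()
a=fit([(C,w,roi)],(.508,.337,.1),zmin=.04);print(a)
a2=fit([(C,w,roi),(cam('top'),wt,rt)],(.508,.337,.1),zmin=.04);print(a2)
v=im.copy()
for q,c in((a[0],(0,255,0)),(a2[0],(255,0,0))):
    p=proj(C,disc(q[0],q[1],.0775,q[2],q[3],zmin=.04))
    cv2.polylines(v,[cv2.convexHull(p.astype(np.float32)).round().astype(int)],1,c)
cv2.imwrite('pics/w1c.png',cv2.resize(v[80:240,250:400],None,fx=3.7,fy=3.7)[:,:,::-1])
E
```

```text
108 [323 327] 123 [322 329] 138 [322 329] 153 [322 329] 168 [321 329] 183 [321 328] 198 [321 327] 213 [321 326] 
(array([ 0.51159984,  0.33869968,  0.13358817, -0.00444612]), np.float64(0.4360135421074905))
(array([0.50971926, 0.33812093, 0.12701561, 0.00471064]), np.float64(0.684333397101819))
```

View pics/w1c.png

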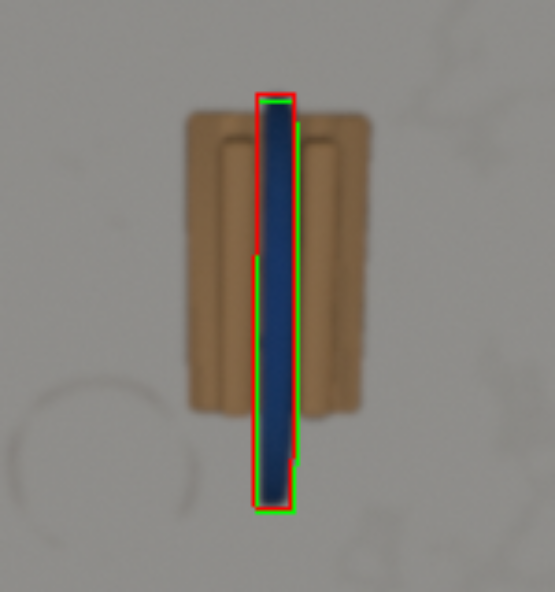

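```bash
python3 - <<'E'
from h import *
plan((.5105,.3384,.116),np.pi/2+.13)
E
```

```text
pos [0.5169 0.3381 0.3096] yax [-0.137  0.991  0.001] total shift mm (cur tool axes) [193.6   0.9  -6.4] rv [ 0.007  0.001 -0.001] final R y [-0.13  0.99  0.  ] z [0.99 0.13 0.  ]
[38.7, 0.2, -1.3, 0.001, 0.0, -0.0]
[38.7, 0.2, -1.3, 0.001, 0.0, -0.0]
[38.7, 0.2, -1.3, 0.001, 0.0, -0.0]
[38.7, 0.2, -1.3, 0.001, 0.0, -0.0]
[38.7, 0.2, -1.3, 0.001, 0.0, -0.0]
```

Request:
{"name": "jog_arm", "arguments": {
  "commands": [
    [40,0,-2,0,0,0],
    [40,0,-2,0,0,0],
    [20,0,-2,0.005,0,0],
    [0,0,0,0,0,0],
    [0,0,0,0,0,0]
  ]
}}

```text
clock: 2.2
position: [0.5086, 0.3409, 0.2081]
tool_rot: [1.184, 1.566, 1.319]
force: [-0.2, 0.2, 0.4]
grip_width: 0.0856
```

```bash
python3 - <<'E'
from h import *
T=toolT();im=grab_frame('wrist');np.savez('w2.npz',T=T,im=im)
C=cam('wrist',T)
b=hue(im,'blue');ys,xs=np.nonzero(b);print(T[:3,3].round(4),ys.min(),ys.max())
for y in range(40,220,20):
    r=np.nonzero(b[y,280:370])[0]
    if len(r):print(y,r[0]+280,r[-1]+280,end='; ')
for q in((.5105,.3384,.1275),):
    v=im.copy();p=proj(C,disc(q[0],q[1],.0775,.13,0,zmin=.04));cv2.polylines(v,[cv2.convexHull(p.astype(np.float32)).round().astype(int)],1,(0,255,0))
cv2.imwrite('pics/w2.png',v[:,:,::-1]);plan((.5105,.3384,.116),np.pi/2+.13)
E
```

```text
[0.5086 0.3409 0.2081] 124 271
140 312 322; 160 312 323; 180 311 323; 200 311 323; pos [0.5087 0.3409 0.2083] yax [-0.135  0.991  0.005] total shift mm (cur tool axes) [92.3 -3.2  1.3] rv [ 0.005  0.002 -0.005] final R y [-0.13  0.99  0.  ] z [0.99 0.13 0.  ]
[30.8, -1.1, 0.4, 0.002, 0.001, -0.002]
[30.8, -1.0, 0.5, 0.002, 0.001, -0.002]
[30.8, -1.0, 0.5, 0.002, 0.001, -0.002]
```

View pics/w2.png

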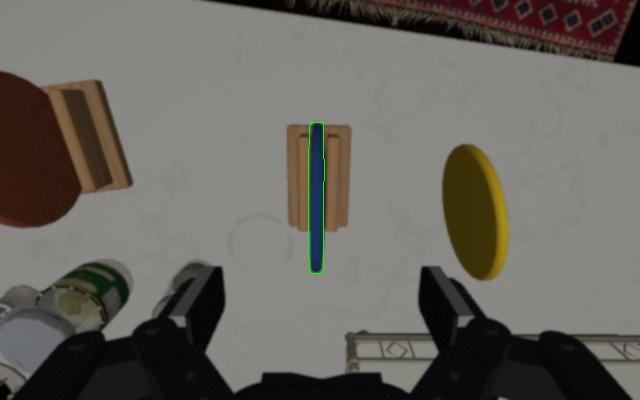

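Request:
{"name": "jog_arm", "arguments": {
  "commands": [
    [31,-1,0,0,0,0],
    [31,-1,0,0,0,0],
    [30,-1,1,0.005,0,-0.005],
    [0,0,0,0,0,0]
  ]
}}

```text
clock: 2.65
position: [0.5129, 0.3422, 0.1207]
tool_rot: [0.452, 1.559, 0.583]
force: [-0.8, -1.5, 0.3]
grip_width: 0.0853
```

Request:
{"name": "jog_arm", "arguments": {
  "commands": [
    [0,0,0,0,0,0],
    [0,0,0,0,0,0],
    [0,0,0,0,0,0],
    [0,0,0,0,0,0],
    [0,0,0,0,0,0],
    [0,0,0,0,0,0],
    [0,0,0,0,0,0]
  ],
  "gripper": 255,
  "newtons": 50
}}

```text
clock: 3.35
position: [0.5157, 0.343, 0.1283]
tool_rot: [0.431, 1.551, 0.562]
force: [-0.3, -2.4, -2.0]
grip_width: 0.0089
```

Request:
{"name": "jog_arm", "arguments": {
  "commands": [
    [0,0,0,0,0,0],
    [0,0,0,0,0,0],
    [0,0,0,0,0,0]
  ],
  "gripper": 100
}}

```text
clock: 3.65
position: [0.5157, 0.3439, 0.1285]
tool_rot: [0.479, 1.55, 0.611]
force: [-0.2, 0.7, -0.9]
grip_width: 0.0509
```

```bash
python3 - <<'E'
from h import *
T=toolT();im=grab_frame('wrist');cv2.imwrite('pics/w3.png',im[:,:,::-1]);print(T.round(3),observe()['grip_width'])
plan((.5105,.3384,.114),np.pi/2+.13)
print(toolT()[:3,3],observe()['force'])
E
```

```text
[[ 0.017 -0.131  0.991  0.516]
 [ 0.012  0.991  0.131  0.344]
 [-1.     0.01   0.018  0.129]
 [ 0.     0.     0.     1.   ]] 0.05214322205664996
pos [0.5157 0.3439 0.1285] yax [-0.131  0.991  0.01 ] total shift mm (cur tool axes) [14.4 -4.9 -6.1] rv [ 0.002  0.018 -0.01 ] final R y [-0.13  0.99  0.  ] z [0.99 0.13 0.  ]
[14.4, -4.9, -6.1, 0.002, 0.018, -0.01]
[0.51566155 0.34389286 0.12851119] [ 0.13605894 -0.55736056 -0.95823802]
```

View pics/w3.png

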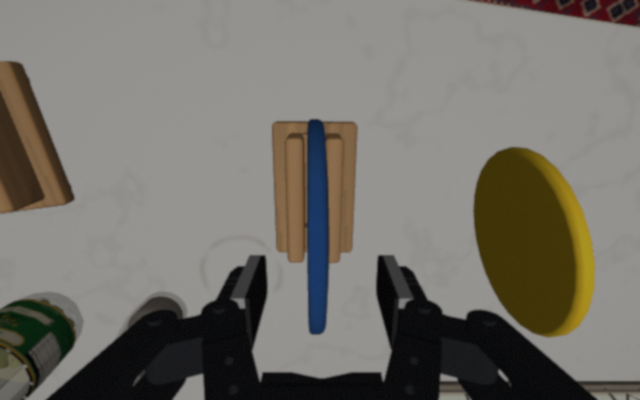

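Request:
{"name": "jog_arm", "arguments": {
  "commands": [
    [8,-1,-3,0,0.01,-0.005],
    [7,-1,-3,0,0.01,-0.005],
    [0,0,0,0,0,0]
  ]
}}

```text
clock: 4.0
position: [0.5094, 0.3413, 0.1119]
tool_rot: [-2.85, 1.567, -2.717]
force: [0.3, 0.9, 0.9]
grip_width: 0.0515
```

```bash
python3 - <<'E'
from h import *
plan((.5105,.3404,.114),np.pi/2+.13)
E
```

```text
pos [0.5094 0.3413 0.1119] yax [-0.132  0.991 -0.001] total shift mm (cur tool axes) [-2.1 -1.1  1. ] rv [ 0.002 -0.004  0.001] final R y [-0.13  0.99  0.  ] z [0.99 0.13 0.  ]
[-2.1, -1.1, 1.0, 0.002, -0.004, 0.001]
```

Request:
{"name": "jog_arm", "arguments": {
  "commands": [
    [0,0,0,0,0,0],
    [0,0,0,0,0,0],
    [0,0,0,0,0,0],
    [0,0,0,0,0,0],
    [0,0,0,0,0,0]
  ],
  "gripper": 255,
  "newtons": 60
}}

```text
clock: 4.5
position: [0.5094, 0.3408, 0.1116]
tool_rot: [-2.704, 1.566, -2.572]
force: [0.3, -0.9, -1.4]
grip_width: 0.0094
```

Request:
{"name": "jog_arm", "arguments": {
  "commands": [
    [-15,0,0,0,0,0],
    [-25,0,0,0,0,0],
    [-25,0,0,0,0,0],
    [-35,0,0,0,0,0],
    [-35,0,0,0,0,0],
    [-35,0,0,0,0,0],
    [0,0,0,0,0,0]
  ]
}}

```text
clock: 5.2
position: [0.5091, 0.3417, 0.2944]
tool_rot: [3.013, 1.568, -3.138]
force: [-0.1, -0.5, -2.6]
grip_width: 0.0093
```

```bash
python3 - <<'E'
from h import *
T=toolT();im=grab_frame('wrist');cv2.imwrite('pics/w4.png',im[:,:,::-1]);np.savez('w4.npz',T=T,im=im)
im=grab_frame('top');cv2.imwrite('pics/top4.png',im[:,:,::-1])
im=grab_frame('side');cv2.imwrite('pics/side4.png',im[:,:,::-1])
print(T.round(3),observe()['force'])
cv2.imwrite('pics/top4c.png',cv2.resize(cv2.imread('pics/top4.png')[150:260,370:500],None,fx=5,fy=5,interpolation=cv2.INTER_CUBIC))
print(nets.pinpoint('top','free_gap'),)
E
```

```text
[[-0.003 -0.133  0.991  0.509]
 [-0.     0.991  0.133  0.342]
 [-1.     0.    -0.003  0.294]
 [ 0.     0.     0.     1.   ]] [-0.32785504  0.61539721 -2.85819086]
[{'location': [420.4, 218.0], 'p': 0.66}]
```

View pics/w4.png

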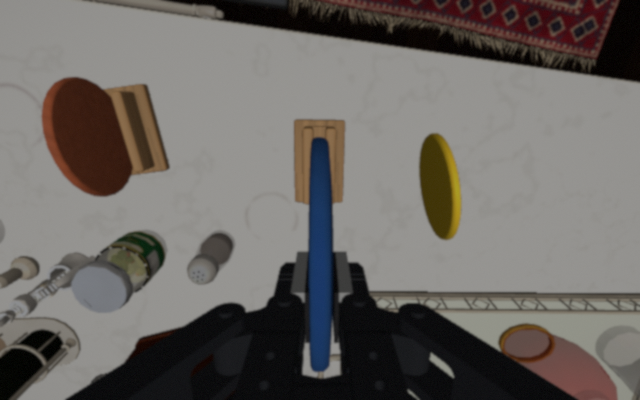

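View pics/top4c.png

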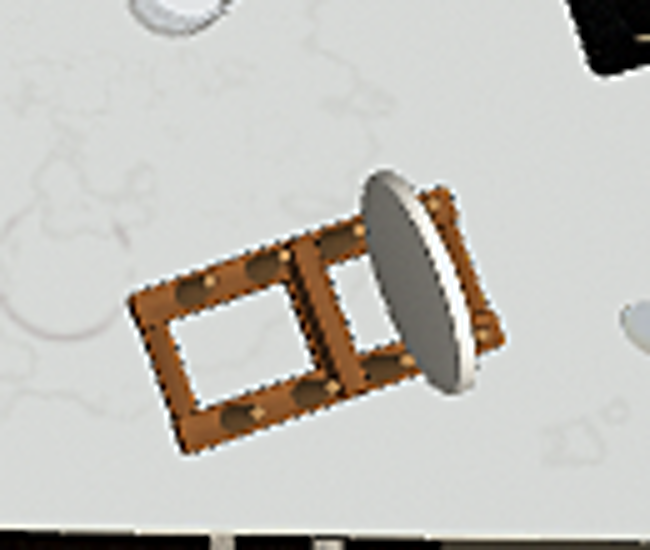

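View pics/side4.png

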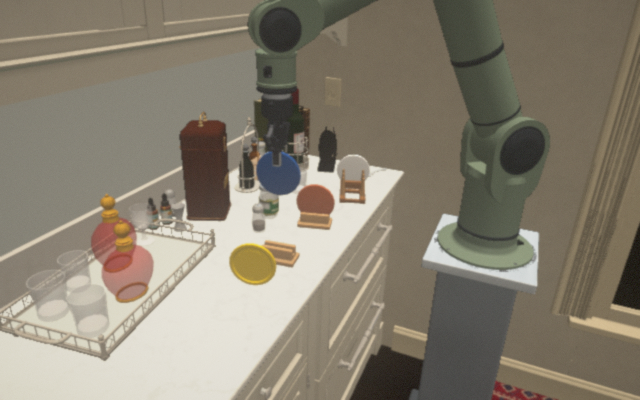

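```bash
python3 - <<'E'
from h import *
C=cam('top')
P=[]
for u,v in((210,282),(285,256),(258,412),(332,384),(360,230),(407,358),(435,203),(483,333)):
    P.append(back(C,((u+.5)/5-.5+370,(v+.5)/5-.5+150),.085))
P=np.array(P);print(P.round(4));F=P[:4]
print('centre',F.mean(0)); 
print('x-dir',F[2]-F[0],F[3]-F[1],'ydir',F[0]-F[1],F[2]-F[3])
# outline corners at rail height 0.02
# joint rigid fit: model coordinates
M=np.array([[s*.035,t] for t,s in((.02,1),(-.02,1),(.02,-1),(-.02,-1),(-.06,1),(-.06,-1),(-.10,1),(-.10,-1))])
from scipy.optimize import least_squares
def R(a):return np.array([[np.cos(a),-np.sin(a)],[np.sin(a),np.cos(a)]])
r=least_squares(lambda q:((M@R(q[2]).T+q[:2])-P[:,:2]).ravel(),[.47,-.13,.3]);print(r.x,(r.fun.reshape(-1,2)*1000).round(1))
for z in(.0745,):print('net',back(C,(420.4,218),z))
E
```

```text
[[ 0.49   -0.1049  0.085 ]
 [ 0.5038 -0.1427  0.085 ]
 [ 0.4248 -0.1287  0.085 ]
 [ 0.4394 -0.1658  0.085 ]
 [ 0.5176 -0.1806  0.085 ]
 [ 0.4531 -0.2035  0.085 ]
 [ 0.5319 -0.2185  0.085 ]
 [ 0.4663 -0.2417  0.085 ]]
centre [ 0.46448216 -0.13550097  0.085     ]
x-dir [-0.06520117 -0.02380139  0.        ] [-0.06433387 -0.02310317  0.        ] ydir [-0.01378134  0.03783634  0.        ] [-0.01464864  0.03713812  0.        ]
[ 0.46466367 -0.13570527  0.34910809] [[ 0.7 -0.1]
 [ 0.6  0.2]
 [ 0.2 -0.2]
 [-0.8 -0.7]
 [ 0.5  0.5]
 [-0.8 -0.6]
 [-0.1  0.8]
 [-0.3  0.1]]
net [ 0.46079554 -0.12880922  0.0745    ]
```

```bash
python3 - <<'E'
from h import *
plan((.4647,-.1357,.29),np.pi/2+.349)
E
```

```text
pos [0.5074 0.3405 0.2879] yax [-0.133  0.991 -0.004] total shift mm (cur tool axes) [   1.  -466.3 -105.5] rv [-0.216 -0.011  0.003] final R y [-0.34  0.94  0.  ] z [0.94 0.34 0.  ]
[0.1, -42.4, -9.6, -0.02, -0.001, 0.0]
[0.1, -42.2, -10.4, -0.02, -0.001, 0.0]
[0.0, -42.0, -11.2, -0.02, -0.001, 0.0]
[0.0, -41.8, -12.1, -0.02, -0.001, 0.0]
[-0.0, -41.5, -12.9, -0.02, -0.001, 0.0]
[-0.0, -41.2, -13.7, -0.02, -0.001, 0.0]
[-0.1, -41.0, -14.5, -0.02, -0.001, 0.0]
[-0.1, -40.7, -15.3, -0.02, -0.001, 0.0]
[-0.1, -40.4, -16.1, -0.02, -0.001, 0.0]
[-0.1, -40.0, -16.9, -0.02, -0.001, 0.0]
[-0.2, -39.7, -17.7, -0.02, -0.001, 0.0]
```

Request:
{"name": "jog_arm", "arguments": {
  "commands": [
    [-1,-15,-3,-0.015,0,0],
    [-1,-31,-7,-0.015,0,0],
    [0,-31,-7,-0.015,0,0],
    [0,-31,-8,-0.015,0,0],
    [0,-31,-8,-0.015,0,0],
    [0,-31,-9,-0.015,0,0],
    [0,-31,-9,-0.015,0,0],
    [0,-31,-10,-0.015,0,0],
    [0,-31,-11,-0.015,0,0],
    [0,-31,-11,-0.015,0,0],
    [0,-31,-12,-0.015,0,0],
    [0,-31,-12,-0.015,0,0],
    [0,-31,-13,-0.015,0,0],
    [0,-31,-13,-0.015,0,0],
    [0,-20,-8,0,0,0],
    [0,0,0,0,0,0]
  ]
}}

```text
clock: 7.0
position: [0.4659, -0.1383, 0.2776]
tool_rot: [3.113, 1.527, -2.814]
force: [-0.0, 0.3, -2.1]
grip_width: 0.0095
```

```bash
python3 - <<'E'
from h import *
T=toolT();im=grab_frame('wrist');cv2.imwrite('pics/w5.png',im[:,:,::-1]);np.savez('w5.npz',T=T,im=im)
print(T.round(3),observe()['grip_width'])
C=cam('wrist',T);y=np.array([-.342,.940]);x=np.array([.94,.342]);c=np.array([.4647,-.1357])
v=im.copy()
for a in(1,-1):
  for t in(.02,-.02,-.06,-.10):
    p=proj(C,[*(c+x*a*.035+y*t),.085])[0];cv2.circle(v,tuple(int(round(k)) for k in p),3,(255,0,0),1)
cv2.imwrite('pics/w5o.png',v[:,:,::-1])
plan((.4647,-.1357,.29),np.pi/2+.349)
E
```

```text
[[-0.042 -0.348  0.936  0.466]
 [-0.014  0.937  0.348 -0.138]
 [-0.999  0.001 -0.044  0.278]
 [ 0.     0.     0.     1.   ]] 0.009326105174419785
pos [ 0.466  -0.1369  0.2775] yax [-0.349  0.937  0.002] total shift mm (cur tool axes) [-12.5   1.6  -1.3] rv [ 0.008 -0.044 -0.002] final R y [-0.34  0.94  0.  ] z [0.94 0.34 0.  ]
[-12.5, 1.6, -1.3, 0.008, -0.044, -0.002]
```

View pics/w5o.png

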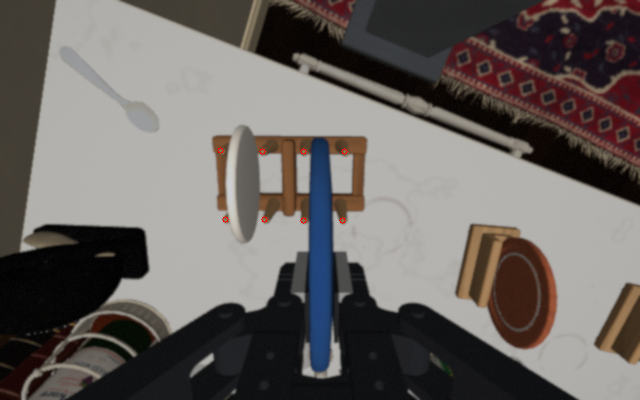

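Request:
{"name": "jog_arm", "arguments": {
  "commands": [
    [25,1,0,0.004,-0.02,0],
    [25,1,0,0.004,-0.024,0],
    [25,0,0,0,0,0],
    [10,0,0,0,0,0],
    [0,0,0,0,0,0]
  ]
}}

```text
clock: 7.55
position: [0.463, -0.1308, 0.1878]
tool_rot: [1.828, 1.566, 2.181]
force: [-1.0, 0.4, -2.0]
grip_width: 0.0095
```

```bash
python3 - <<'E'
from h import *
T=toolT();im=grab_frame('wrist');
print(T.round(3),observe()['grip_width'])
C=cam('wrist',T);y=np.array([-.342,.940]);x=np.array([.94,.342]);c=np.array([.4647,-.1357])
v=im.copy()
for a in(1,-1):
  for t in(.02,-.02,-.06,-.10):
    p=proj(C,[*(c+x*a*.035+y*t),.085])[0];cv2.circle(v,tuple(int(round(k)) for k in p),3,(255,0,0),1)
cv2.imwrite('pics/w6o.png',v[:,:,::-1])
t=grab_frame('top');cv2.imwrite('pics/top6c.png',cv2.resize(t[150:260,370:500],None,fx=5,fy=5,interpolation=cv2.INTER_CUBIC)[:,:,::-1])
plan((.464,-.136,.15),np.pi/2+.349)
E
```

```text
[[-0.003 -0.345  0.938  0.463]
 [ 0.004  0.938  0.345 -0.131]
 [-1.     0.005 -0.001  0.188]
 [ 0.     0.     0.     1.   ]] 0.009285547168230315
pos [ 0.4638 -0.1311  0.1892] yax [-0.345  0.939  0.004] total shift mm (cur tool axes) [39.2 -4.8 -1.5] rv [ 0.003  0.001 -0.004] final R y [-0.34  0.94  0.  ] z [0.94 0.34 0.  ]
[39.2, -4.8, -1.5, 0.003, 0.001, -0.004]
```

View pics/w6o.png

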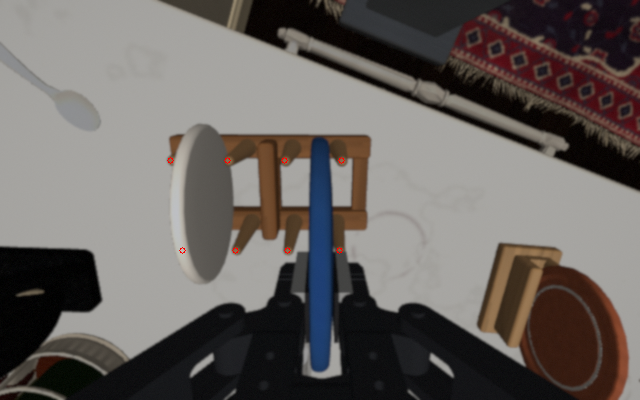

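View pics/top6c.png

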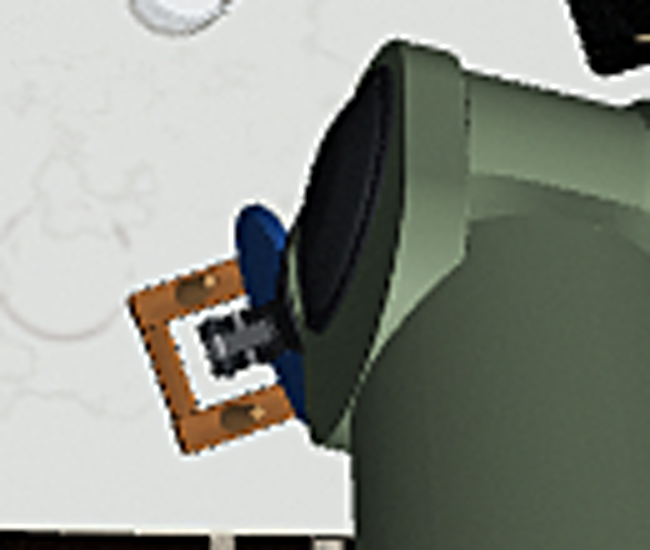

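Request:
{"name": "jog_arm", "arguments": {
  "commands": [
    [0,-5,-1,0.003,0,-0.004],
    [10,0,0,0,0,0],
    [10,0,0,0,0,0],
    [0,0,0,0,0,0]
  ]
}}

```text
clock: 8.05
position: [0.4662, -0.1367, 0.17]
tool_rot: [-0.541, 1.566, -0.191]
force: [-0.3, 0.6, -1.1]
grip_width: 0.009
```

```bash
python3 - <<'E'
from h import *
print(observe()['force'],observe()['grip_width']);plan((.464,-.136,.1086),np.pi/2+.349)
E
```

```text
[-0.33614131  0.59249111 -1.10163751] 0.008991377788519144
pos [ 0.4662 -0.1367  0.17  ] yax [-0.342  0.94  -0.003] total shift mm (cur tool axes) [61.4  1.5 -2.2] rv [0.001 0.004 0.003] final R y [-0.34  0.94  0.  ] z [0.94 0.34 0.  ]
[30.7, 0.8, -1.1, 0.0, 0.002, 0.001]
[30.7, 0.7, -1.0, 0.0, 0.002, 0.001]
```

Request:
{"name": "jog_arm", "arguments": {
  "commands": [
    [15,1,-1,0,0.004,0.003],
    [15,0,-1,0,0,0],
    [10,0,0,0,0,0],
    [0,0,0,0,0,0]
  ]
}}

```text
clock: 8.45
position: [0.4643, -0.1364, 0.1285]
tool_rot: [0.627, 1.57, 0.976]
force: [0.4, 0.4, -1.5]
grip_width: 0.0093
```

```bash
python3 - <<'E'
from h import *
plan((.464,-.136,.1086),np.pi/2+.349)
T=toolT();im=grab_frame('wrist');cv2.imwrite('pics/w7.png',im[:,:,::-1])
print(observe()['force'],observe()['moment'],observe()['grip_width']);
E
```

```text
pos [ 0.4643 -0.1364  0.1285] yax [-0.342  0.94   0.   ] total shift mm (cur tool axes) [19.9  0.5 -0.2] rv [ 0.     0.001 -0.   ] final R y [-0.34  0.94  0.  ] z [0.94 0.34 0.  ]
[19.9, 0.5, -0.2, 0.0, 0.001, -0.0]
[-0.26109268  0.63328027 -1.2473959 ] [ 0.03182585  0.01345641 -0.01190027] 0.00933691065570883
```

View pics/w7.png

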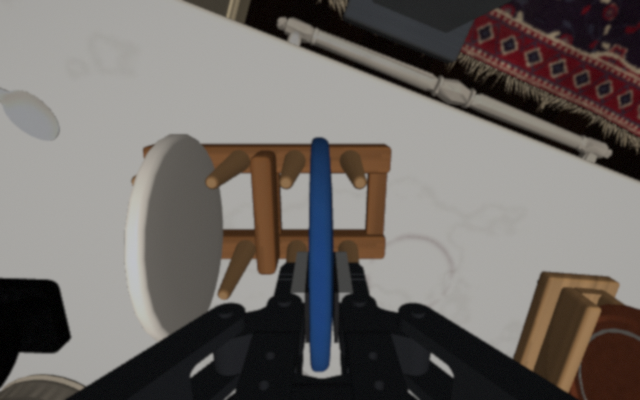

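Request:
{"name": "jog_arm", "arguments": {
  "commands": [
    [8,0,0,0,0,0],
    [6,0,0,0,0,0],
    [0,0,0,0,0,0]
  ]
}}

```text
clock: 8.8
position: [0.4654, -0.1366, 0.1152]
tool_rot: [-0.27, 1.568, 0.079]
force: [0.1, -0.7, -1.6]
grip_width: 0.0094
```

Request:
{"name": "jog_arm", "arguments": {
  "commands": [
    [3,0,0,0,0,0],
    [0,0,0,0,0,0]
  ]
}}

```text
clock: 9.0
position: [0.4655, -0.1366, 0.1121]
tool_rot: [-0.293, 1.568, 0.056]
force: [-0.2, 0.8, -2.0]
grip_width: 0.0092
```

Request:
{"name": "jog_arm", "arguments": {
  "commands": [
    [2,0,0,0,0,0],
    [0,0,0,0,0,0]
  ]
}}

```text
clock: 9.2
position: [0.4657, -0.1367, 0.1102]
tool_rot: [-0.311, 1.567, 0.039]
force: [0.2, -0.0, -2.4]
grip_width: 0.0092
```

Request:
{"name": "jog_arm", "arguments": {
  "commands": [
    [1,0,0,0,0,0],
    [0,0,0,0,0,0]
  ]
}}

```text
clock: 9.4
position: [0.4658, -0.1367, 0.1092]
tool_rot: [-0.335, 1.567, 0.014]
force: [0.3, -0.8, -2.2]
grip_width: 0.0094
```

Request:
{"name": "jog_arm", "arguments": {
  "commands": [
    [1,0,0,0,0,0],
    [0,0,0,0,0,0]
  ]
}}

```text
clock: 9.6
position: [0.466, -0.1368, 0.1086]
tool_rot: [-0.35, 1.566, -0.001]
force: [-2.1, 0.6, 2.8]
grip_width: 0.0094
```

Request:
{"name": "jog_arm", "arguments": {
  "commands": [
    [1,0,-1,0,0,0],
    [0,0,0,0,0,0]
  ]
}}

```text
clock: 9.8
position: [0.4658, -0.137, 0.1085]
tool_rot: [-0.334, 1.564, 0.015]
force: [-2.1, 1.0, 4.5]
grip_width: 0.0091
```

Request:
{"name": "jog_arm", "arguments": {
  "commands": [
    [0,0,0,0,0,0],
    [0,0,0,0,0,0],
    [0,0,0,0,0,0],
    [0,0,0,0,0,0]
  ],
  "gripper": 140
}}

```text
clock: 10.2
position: [0.4661, -0.1371, 0.1086]
tool_rot: [-0.361, 1.564, -0.012]
force: [-0.6, 0.1, -0.5]
grip_width: 0.0387
```

```bash
python3 - <<'E'
from h import *
im=grab_frame('wrist');cv2.imwrite('pics/w8.png',im[:,:,::-1])
s=observe();print(s['position'],s['force'],s['grip_width'])
E
```

```text
[ 0.46613975 -0.13712197  0.1086227 ] [0.69355365 0.19738585 0.33136868] 0.03872952904336807
```

View pics/w8.png

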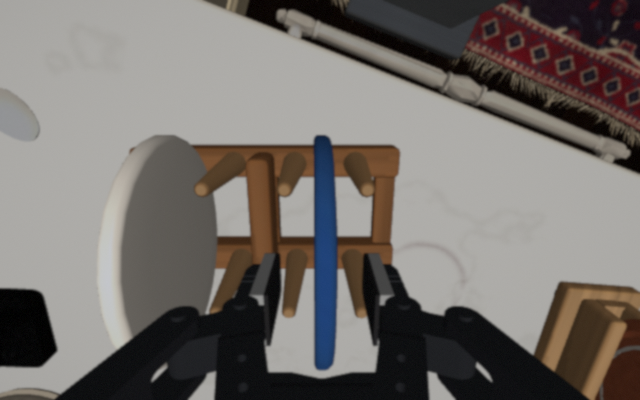

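Plate stands free at column 323, between tines at 290 and 360, and the pads are clear. Retreating straight up.

Request:
{"name": "jog_arm", "arguments": {
  "commands": [
    [-10,0,0,0,0,0],
    [-20,0,0,0,0,0],
    [-30,0,0,0,0,0],
    [-35,0,0,0,0,0],
    [-35,0,0,0,0,0],
    [-30,0,-20,0,0,0],
    [0,30,-30,0,0,0],
    [0,40,-30,0,0,0],
    [0,40,-20,0,0,0],
    [0,40,0,0,0,0],
    [0,40,0,0,0,0],
    [0,30,0,0,0,0],
    [0,0,0,0,0,0]
  ]
}}

```text
clock: 11.55
position: [0.288, 0.0388, 0.2808]
tool_rot: [-0.462, 1.555, -0.117]
force: [0.2, -1.4, 0.7]
grip_width: 0.0386
```

```bash
python3 - <<'E'
from h import *
s=observe();print(s['clock'],s['position'],s['force'])
t=grab_frame('top');sd=grab_frame('side');w=grab_frame('wrist');cv2.imwrite('pics/w9.png',w[:,:,::-1])
cv2.imwrite('pics/top9.png',cv2.resize(t[140:260,150:500],None,fx=2.28,fy=2.28,interpolation=cv2.INTER_CUBIC)[:,:,::-1])
cv2.imwrite('pics/side9.png',cv2.resize(sd[120:290,220:420],None,fx=3.5,fy=3.5,interpolation=cv2.INTER_CUBIC)[:,:,::-1])
E
```

```text
11.55 [0.28796092 0.0387944  0.28080191] [ 0.23208109 -1.35308524  0.7384393 ]
```

View pics/top9.png

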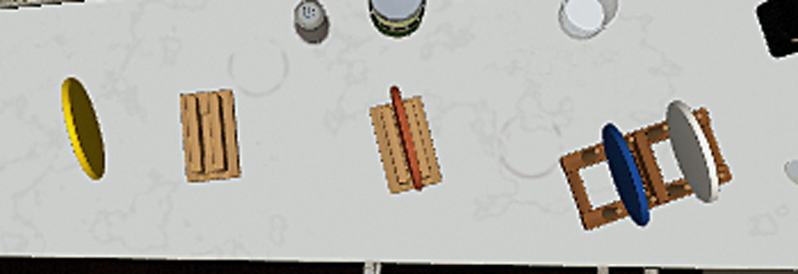

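View pics/side9.png

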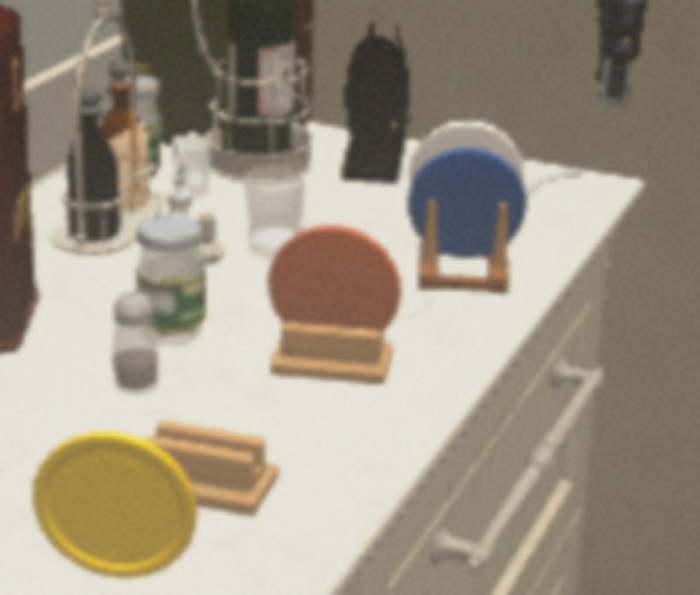

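```bash
python3 -c "
from workcell import *
bot.job_done();print(observe()['clock'])"
```

```text
the job is handed in; nothing more can be done
the job is handed in; nothing more can be done
```

The blue plate now stands upright in the rack's free gap beside the white plate, and I handed the job in at about 11.7 s.

- **Grasp:** My first grip held the plate too near the top of the rim, so I opened and gripped again about 15 mm lower before lifting.
- **Placing:** I lowered it between the tines until the vertical force turned from about -2 N to +4.5 N at the expected height. Only then did I open the fingers and move the arm away.
- **Last checks:** The top and side pictures show the blue plate upright between its tines. The white, terracotta and yellow plates appear not to have moved, and the arm is well clear with near-zero force.
- **Disagreements:**
  - The network's point for the free gap was about 7 mm from my own fit to the tine tips. I used the fit because the wrist camera confirmed it to about 1 mm.
  - The networks also ranked the yellow plate as the most likely blue plate. I chose by colour and by which plate stood in a draining block.
  - I never clearly saw the white ring on the blue plate's front.

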